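Restock the label-roll rack by its colour tickets

ROBOT

A 6-joint arm with a two-finger parallel gripper is mounted at the origin on the work surface. World frame = base frame: x ahead of the robot, y to its left, z up, the work surface at z = 0. Lengths are in mm, angles in rad, forces in N, time in s.
With the tool pointing down it reaches from about 350 to 975 mm from the base axis. Payload 7.1 kg.
Tool frame: the origin (TCP) lies at the very end of the fingers, on their centre line; the grasp point (between the pads) lies 19 mm behind it; x points along the fingers, z is the direction in which the jaws open and shut, and the axes are right-handed (so a half turn about x gives the same grasp; the last joint's range is limited). The gripper opens to 88 mm and grips with 3 to 60 N. Pads are 20 mm wide; open, the fingers measure 115 mm over their backs; the gripper's body (75 mm by 178 mm) begins 61 mm behind the grasp point.
Start: joints at [1.307, 0.423, 1.63, -0, 1.089, -0.019], TCP at [151.445, 606.357, 222.675] pointing down, gripper open.
Joint ranges: [-3, 3], [-0.9, 2.11], [0.09, 2.58], [-1.31, 4.45], [0.11, 2.69], [-2.54, 2.54]. Speed limits (rad/s): [2.39, 2.39, 3.01, 3.14, 3.14, 3.14].

INTERFACE

Orientations are given as a rotation vector (axis times angle).
In Python, from workcell import * gives the robot as it stands.
- The arm moves only by the shell command python3 -m crank 'ROWS'. ROWS is JSON, a list of rows, each a list of 3 entries, a list of its own where there are three numbers: the shift along the tool's x, y, z in cm, then the turn, a rotation vector about the tool's x, y, z in degrees, then the finger opening in cm, from 0 to 8.78. In form: [[[dx, dy, dz], [rx, ry, rz], claw], ...]. A call has 1 to 5 rows; each row shifts and turns the commanded pose from where the row before left it, along the tool's axes as they then stand; what a row does not reach is not made up. A row lasts 1/8 s, in which the tool goes at most 62.5 mm and 10.7 degrees, less where a joint would pass 70% of its speed; a pose out of reach is approached as far as the arm can. A call with a gripper value outside its range is refused whole. The fingers move at their own pace and stop on an object; the grip force is fixed at half the most. Time passes only in rows, so rows that do not move let the fingers close. It gives the time, the measured TCP pose, the force and the opening at its end, in the units of the state.
- get_obs(): the state, without advancing time (a new reading comes with each control period).
- get_image(name): name is "side" or "top" or "wrist"; returns a dict with "pixels" (400x640x3 uint8, red, green, blue), "mtx" (3x3 intrinsics, pixels), "view" (4x4, takes a point from world to camera coordinates). Camera axes: x right, y down, z forward; pixel columns grow to the right and rows downward; lengths in mm; the calibration is good to about 2 mm. A picture is of the moment at which its call begins. There is no depth.
- close_job(): hands the job in, once; it reports no verdict.
The state is a dict: "t": time; "qpos": joint angles; "qvel": joint speeds; "joint_torque": joint torques, N m; "ee_pos": TCP position; "orientation": TCP orientation; "ft_force": force on the tool from outside, world axes, zero at the start; "moment": the same for the moment, N m; "width": finger opening in mm.
Only numpy, scipy, OpenCV 4.12 (cv2) and the standard library are available. Lean on these libraries where they do the work, as an engineer would, in place of code of your own. Each camera call takes 0.05 s, during which the arm holds its last target.

TASK

Move the row of four label rolls from the wooden rack to the grey steel rack, so that they stand there in the order of its colour tickets: each roll upright on the rods of the bay behind the ticket of its own colour. Set each roll down gently, let none drop or come to rest on the bench, and leave the carton and the black case where they are.

Things in the scene. Friction and masses are not known exactly. Their poses are not given: they have to be found in the camera images.
- roll_red_mid (a point): Centre of the loose red label roll: 96 mm diameter, 28 mm wide, 38 mm open core, 150 g, on edge in the wooden rack. y = the roll's axis (level); x and z turn as it rolls. Pinch its flat sides from above, high on the rim (top 48 mm above centre). Centre 66 mm above the bench, in a row of four, pitch 68 mm, gaps 34 mm or more between rolls; dividers between reach 52 mm above the bench.
- roll_yellow_mid (a point): Centre of the loose yellow label roll: 96 mm diameter, 28 mm wide, 38 mm open core, 150 g, on edge in the wooden rack. y = the roll's axis (level); x and z turn as it rolls. Pinch its flat sides from above, high on the rim (top 48 mm above centre). Centre 66 mm above the bench, in a row of four, pitch 68 mm, gaps 34 mm or more between rolls; dividers between reach 52 mm above the bench.
- roll_green_mid (a point): Centre of the loose green label roll: 96 mm diameter, 28 mm wide, 38 mm open core, 150 g, on edge in the wooden rack. y = the roll's axis (level); x and z turn as it rolls. Pinch its flat sides from above, high on the rim (top 48 mm above centre). Centre 66 mm above the bench, in a row of four, pitch 68 mm, gaps 34 mm or more between rolls; dividers between reach 52 mm above the bench.
- roll_blue_mid (a point): Centre of the loose blue label roll: 96 mm diameter, 28 mm wide, 38 mm open core, 150 g, on edge in the wooden rack. y = the roll's axis (level); x and z turn as it rolls. Pinch its flat sides from above, high on the rim (top 48 mm above centre). Centre 66 mm above the bench, in a row of four, pitch 68 mm, gaps 34 mm or more between rolls; dividers between reach 52 mm above the bench.
- ticket_red: Red ticket, 40 x 50 mm, on the front of the fixed grey steel rack. Origin: its centre, 31 mm above the bench; z up, y along the rack, x out of its front. A roll seated in its bay has its centre at x -80, y 0, z +35 mm (66 mm above the bench) and its axis along y. Bay: two 12 mm rods along y, 53 mm apart, tops at 26 mm, between dividers 65 mm apart, 53 mm high; empty at the start.
- ticket_yellow: Yellow ticket, 40 x 50 mm, on the front of the fixed grey steel rack. Origin: its centre, 31 mm above the bench; z up, y along the rack, x out of its front. A roll seated in its bay has its centre at x -80, y 0, z +35 mm (66 mm above the bench) and its axis along y. Bay: two 12 mm rods along y, 53 mm apart, tops at 26 mm, between dividers 65 mm apart, 53 mm high; empty at the start.
- ticket_green: Green ticket, 40 x 50 mm, on the front of the fixed grey steel rack. Origin: its centre, 31 mm above the bench; z up, y along the rack, x out of its front. A roll seated in its bay has its centre at x -80, y 0, z +35 mm (66 mm above the bench) and its axis along y. Bay: two 12 mm rods along y, 53 mm apart, tops at 26 mm, between dividers 65 mm apart, 53 mm high; empty at the start.
- ticket_blue: Blue ticket, 40 x 50 mm, on the front of the fixed grey steel rack. Origin: its centre, 31 mm above the bench; z up, y along the rack, x out of its front. A roll seated in its bay has its centre at x -80, y 0, z +35 mm (66 mm above the bench) and its axis along y. Bay: two 12 mm rods along y, 53 mm apart, tops at 26 mm, between dividers 65 mm apart, 53 mm high; empty at the start.
- carton: A small closed cardboard carton, 90 x 130 x 60 mm high, loose on the bench beyond the racks; origin at the centre of its underside. Not part of the job.
- tin: A flat black lidded plastic case, 60 x 90 x 40 mm high, loose on the bench beyond the racks; origin at the centre of its underside. Not part of the job.

How it is judged (in metres and radians):
At the end, for the whole second after the job is handed in: Each of the four rolls stands on edge in the steel rack's bay behind the ticket of its own colour: its centre within 12 mm fore and aft, 19 mm along the rack and 8 mm in height of the seated place, its axis within 0.3 rad of the rack's length, released and at rest (x of roll_red_mid in the frame of ticket_red between -0.092 and -0.068 m and y of roll_red_mid in the frame of ticket_red between -0.019 and 0.019 m and z of roll_red_mid in the frame of ticket_red between 0.027 and 0.043 m and angle between the y axis of roll_red_mid and the y axis of ticket_red, either way round below 0.3 rad and linear speed of each of roll_red, roll_yellow, roll_green, roll_blue below 0.02 m/s and angular speed of each of roll_red, roll_yellow, roll_green, roll_blue below 0.2 rad/s and x of roll_yellow_mid in the frame of ticket_yellow between -0.092 and -0.068 m and y of roll_yellow_mid in the frame of ticket_yellow between -0.019 and 0.019 m and z of roll_yellow_mid in the frame of ticket_yellow between 0.027 and 0.043 m and angle between the y axis of roll_yellow_mid and the y axis of ticket_yellow, either way round below 0.3 rad and x of roll_green_mid in the frame of ticket_green between -0.092 and -0.068 m and y of roll_green_mid in the frame of ticket_green between -0.019 and 0.019 m and z of roll_green_mid in the frame of ticket_green between 0.027 and 0.043 m and angle between the y axis of roll_green_mid and the y axis of ticket_green, either way round below 0.3 rad and x of roll_blue_mid in the frame of ticket_blue between -0.092 and -0.068 m and y of roll_blue_mid in the frame of ticket_blue between -0.019 and 0.019 m and z of roll_blue_mid in the frame of ticket_blue between 0.027 and 0.043 m and angle between the y axis of roll_blue_mid and the y axis of ticket_blue, either way round below 0.3 rad); the robot touches nothing.
It fails at once if the carton is pushed more than 30 mm out of its place (distance of carton from where it was at the start of the episode above 0.03 m).
It fails at once if the tin is pushed more than 30 mm out of its place (distance of tin from where it was at the start of the episode above 0.03 m).
It fails at once if a label roll falls or is put down on the bench (height (world z) of any of roll_red_mid, roll_yellow_mid, roll_green_mid, roll_blue_mid below 0.052 m).
It fails at once if a label roll is dropped into a rack from more than about 3 cm (it comes down faster than 0.8 m/s) ((height (world z) of roll_red_mid below 0.09 m and linear speed of roll_red above 0.8 m/s) or (height (world z) of roll_yellow_mid below 0.09 m and linear speed of roll_yellow above 0.8 m/s) or (height (world z) of roll_green_mid below 0.09 m and linear speed of roll_green above 0.8 m/s) or (height (world z) of roll_blue_mid below 0.09 m and linear speed of roll_blue above 0.8 m/s)).
It also fails if it takes over 128 s, if anything falls off the work surface, if the arm or the gripper's body presses on something with over 40 N, if the wrist force passes 120 N, or if a joint passes its speed limit or range.

## Working session

There is one attempt and no reset: what is moved stays moved. The work goes in short steps, Python scripts to look and compute and a shell command to move; the robot and the scene stay as the last step left them, time stands still between calls to the robot, and variables do not carry over. Pictures are saved under pics/ and viewed, and the job is handed in when it is done.

```bash
mkdir -p pics; ls; python3 - <<'E'
from workcell import *
import cv2
o=get_obs(); print(o)
for n in ["side","top","wrist"]:
    im=get_image(n); cv2.imwrite(f"pics/{n}0.png",cv2.cvtColor(im["pixels"],cv2.COLOR_RGB2BGR)); print(n,im["mtx"].tolist(),im["view"].round(3).tolist())
E
```

```text
pics
{'t': 0.0, 'qpos': array([ 1.30701404e+00,  4.23831088e-01,  1.63072474e+00,  1.48286456e-05,
        1.08860664e+00, -1.89959111e-02]), 'qvel': array([ 2.49689034e-03,  1.15751409e-03, -1.80412007e-04, -1.34776148e-03,
       -3.07886255e-04,  1.45494650e-05]), 'joint_torque': array([-1.56343009e-05, -5.44626939e+01, -2.73655128e+01,  6.44238107e-02,
        2.28468730e-02, -1.16177639e-04]), 'ee_pos': array([151.28510476, 605.81438709, 221.89415026]), 'orientation': array([-1.02796679,  1.31640225,  1.02641133]), 'ft_force': array([-0.53233298, -0.01761261, -0.68020304]), 'moment': array([ 0.00018901, -0.03404318,  0.00314982]), 'width': 87.90786297809937}
side [[439.0140342079334, 0.0, 322.6516403450728], [0.0, 439.0140342079334, 197.3059842697457], [0.0, 0.0, 1.0]] [[0.651, -0.758, -0.022, -441.363], [-0.53, -0.434, -0.729, 388.485], [0.543, 0.487, -0.684, 839.949], [0.0, 0.0, 0.0, 1.0]]
top [[491.1213378905781, 0.0, 322.15550467357275], [0.0, 491.1213378905781, 198.08347471119038], [0.0, 0.0, 1.0]] [[-0.024, -1.0, -0.014, 20.081], [-0.991, 0.026, -0.13, 651.22], [0.13, 0.01, -0.991, 993.774], [0.0, 0.0, 0.0, 1.0]]
wrist [[296.2932236836791, 0.0, 317.4115427155331], [0.0, 296.2932236836791, 199.04935691990175], [0.0, 0.0, 1.0]] [[0.242, 0.97, -0.003, -623.972], [0.936, -0.233, 0.262, -32.978], [0.254, -0.066, -0.965, 392.237], [0.0, 0.0, 0.0, 1.0]]
```

View pics/top0.png

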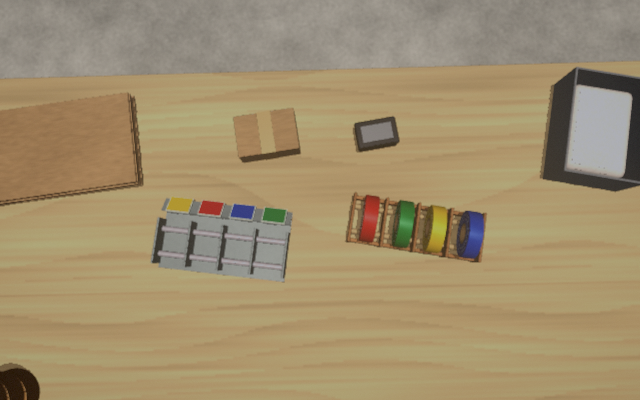

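View pics/side0.png

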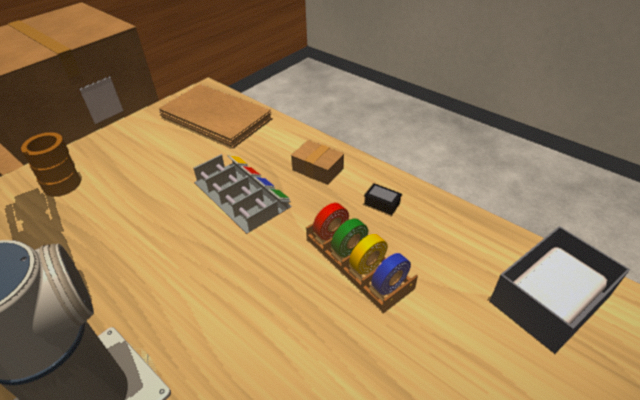

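View pics/wrist0.png

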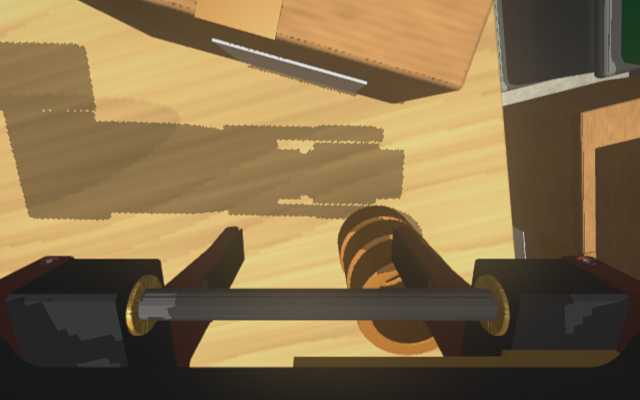

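Top view: tickets along the far edge of the steel rack at about (180,205) yellow, (211,208) red, (243,212) blue and (274,215) green. Rolls are at about (370,218) red, (404,223) green, (437,229) yellow and (471,235) blue. The carton is at (267,134) and the case at (377,133). Measuring next.

```bash
cat > h.py <<'E'
from workcell import *
import cv2, numpy as np
from scipy.spatial.transform import Rotation as R
def save(n,f,im=None):
    im=im or get_image(n); cv2.imwrite(f"pics/{f}.png",cv2.cvtColor(im["pixels"],cv2.COLOR_RGB2BGR)); return im
def ray(im,p):
    V=im["view"]; c=-V[:3,:3].T@V[:3,3]
    d=V[:3,:3].T@np.linalg.solve(im["mtx"],[p[0],p[1],1]); return c,d/np.linalg.norm(d)
def plane(im,p,z):
    c,d=ray(im,p); return c+d*(z-c[2])/d[2]
def proj(im,P):
    V=im["view"]; q=im["mtx"]@(V[:3,:3]@np.asarray(P,float)+V[:3,3]); return q[:2]/q[2]
def tri(rs):
    A=sum(np.eye(3)-np.outer(d,d) for c,d in rs); b=sum((np.eye(3)-np.outer(d,d))@c for c,d in rs); return np.linalg.solve(A,b)
H={'red':[(0,6),(172,180)],'yellow':[(22,30)],'green':[(45,75)],'blue':[(105,130)]}
def masks(im,col,smin=130,vmin=50,amin=40):
    h=cv2.cvtColor(im["pixels"],cv2.COLOR_RGB2HSV); m=np.zeros(h.shape[:2],np.uint8)
    for a,b in H[col]: m|=cv2.inRange(h,(a,smin if col!='yellow' else 190,vmin),(b,255,255))
    m=cv2.morphologyEx(m,cv2.MORPH_CLOSE,np.ones((3,3)))
    n,l,s,c=cv2.connectedComponentsWithStats(m)
    out=[]
    for i in range(1,n):
        if s[i,4]>=amin:
            ct=max(cv2.findContours((l==i).astype(np.uint8),0,1)[0],key=len); hu=cv2.convexHull(ct); M=cv2.moments(hu)
            out.append((s[i,4],np.array([M['m10']/max(M['m00'],1),M['m01']/max(M['m00'],1)]),c[i],s[i,:4],hu))
    return sorted(out,key=lambda t:-t[0])
E
python3 - <<'E'
from h import *
np.set_printoptions(precision=1,suppress=True)
ims={n:get_image(n) for n in('top','side')}
for n in ims: print(n,'cam',ray(ims[n],(0,0))[0])
for c in H:
    for n in ims:
        print(c,n,[(a,h,k,s.tolist()) for a,h,k,s,_ in masks(ims[n],c)][:4])
E
```

```text
top cam [ 516.7   -7.2 1070. ]
side cam [  37.4 -575.   848.1]
red top [(np.int32(621), array([369.3, 218.3]), array([369.5, 218.2]), [360, 196, 19, 46]), (np.int32(258), array([210.7, 207.5]), array([210.7, 207.4]), [199, 201, 24, 14])]
red side [(np.int32(482), array([330. , 216.3]), array([329.4, 214.7]), [314, 203, 34, 29]), (np.int32(54), array([251. , 170.1]), array([250.9, 170.1]), [244, 166, 16, 9])]
yellow top [(np.int32(67), array([433.9, 245.2]), array([434.4, 245.4]), [429, 241, 12, 9])]
yellow side [(np.int32(724), array([367.5, 252.7]), array([365.9, 251. ]), [349, 234, 38, 40]), (np.int32(48), array([238.1, 159.1]), array([238.2, 159.2]), [232, 156, 14, 7])]
green top [(np.int32(229), array([403.1, 235.8]), array([402.9, 236.3]), [395, 226, 18, 21]), (np.int32(225), array([407.1, 211.1]), array([407.1, 210.1]), [400, 201, 15, 23]), (np.int32(207), array([273.9, 214.4]), array([274.1, 214.5]), [263, 208, 22, 14])]
green side [(np.int32(353), array([347.3, 231. ]), array([345.5, 230.1]), [333, 219, 33, 28]), (np.int32(46), array([279.3, 193. ]), array([279.2, 193. ]), [273, 190, 14, 7])]
blue top [(np.int32(440), array([474.4, 234. ]), array([475., 234.]), [466, 216, 17, 37]), (np.int32(234), array([242.2, 211. ]), array([242.2, 211. ]), [231, 205, 23, 13])]
blue side [(np.int32(379), array([388.8, 266.3]), array([388.4, 265.8]), [374, 254, 33, 29])]
```

```bash
python3 - <<'E'
from h import *
im=get_image('top'); b=cv2.cvtColor(im["pixels"],cv2.COLOR_RGB2BGR)
c=b[185:285,140:300]; d=b[185:275,340:500]
cv2.imwrite('pics/crop1.png',np.vstack([cv2.resize(x,(800,int(5*x.shape[0]*0.6)) if 0 else (480,300),interpolation=cv2.INTER_NEAREST) for x in (c,d)]))
h=cv2.cvtColor(im["pixels"],cv2.COLOR_RGB2HSV)
for p in [(370,218),(404,223),(404,212),(404,217),(437,229),(440,215),(430,245),(460,235),(477,235),(180,205),(180,230),(440,330),(445,229)]: print(p,h[p[1],p[0]])
E
```

```text
(370, 218) [  3 144 177]
(404, 223) [ 62 107 160]
(404, 212) [ 56 141 114]
(404, 217) [ 59 128 131]
(437, 229) [ 30 151 177]
(440, 215) [ 24 188 176]
(430, 245) [ 22 191 164]
(460, 235) [ 16 112  93]
(477, 235) [114 137 166]
(180, 205) [ 24 184 177]
(180, 230) [  0  13 171]
(440, 330) [ 20  94 176]
(445, 229) [ 29 160 169]
```

View pics/crop1.png

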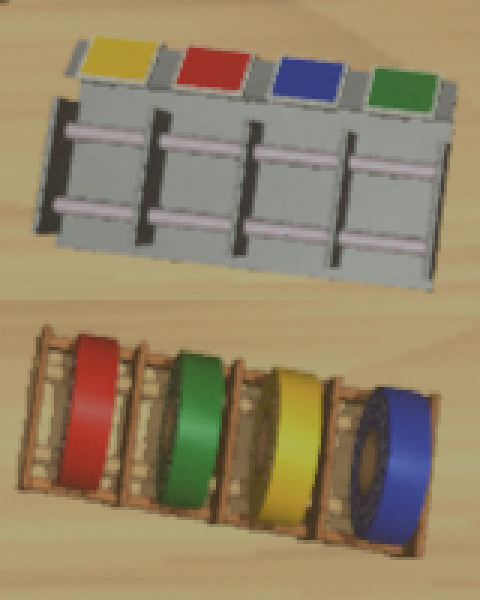

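```bash
sed -i "s/smin if col!='yellow' else 190/90 if col!='yellow' else 135/; s/(22,30)/(21,34)/" h.py
python3 - <<'E'
from h import *
np.set_printoptions(precision=1,suppress=True)
ims={n:get_image(n) for n in('top','side')}
for c in H:
    M={n:masks(ims[n],c,vmin=35) for n in ims}
    for n in M: print(c,n,[(int(a),h,s.tolist()) for a,h,k,s,_ in M[n]][:4])
    r=[ [m for m in M[n] if (m[1][0]>300)][0] for n in M]
    tk=[ [m for m in M[n] if (150<m[1][0]<300)][0] for n in M]
    print('  roll tri',tri([ray(ims[n],m[1]) for n,m in zip(ims,r)]),'top@66',plane(ims['top'],r[0][1],66),'side@66',plane(ims['side'],r[1][1],66))
    b=r[0][3]; hu=r[0][4][:,0]
    print('   hull rect',cv2.minAreaRect(r[0][4]))
    print('  ticket tri',tri([ray(ims[n],m[1]) for n,m in zip(ims,tk)]),'top@31',plane(ims['top'],tk[0][1],31),'side@31',plane(ims['side'],tk[1][1],31))
E
```

```text
red top [(619, array([369.3, 218.1]), [360, 195, 19, 47]), (274, array([210.7, 207.5]), [199, 201, 25, 14])]
red side [(480, array([329.9, 216.1]), [314, 203, 34, 28]), (60, array([250.9, 170.2]), [243, 166, 17, 9])]
  roll tri [602.7 -90.3  86.1] top@66 [604.6 -92.1  66. ] side@66 [617.5 -77.4  66. ]
   hull rect ((369.610107421875, 218.09535217285156), (14.69667911529541, 44.8310432434082), 8.880659103393555)
  ticket tri [638.7 241.8  33.1] top@31 [639.  242.2  31. ] side@31 [640.2 243.9  31. ]
yellow top [(853, array([434.8, 228.5]), [423, 205, 25, 48]), (255, array([179.2, 203.8]), [167, 197, 25, 14])]
yellow side [(968, array([359.8, 248.6]), [331, 226, 56, 48]), (59, array([238.4, 159.5]), [231, 156, 15, 8])]
  roll tri [ 572.3 -213.9   88.8] top@66 [ 580.  -224.7   66. ] side@66 [ 580.9 -198.1   66. ]
   hull rect ((434.9054260253906, 228.56756591796875), (22.68705940246582, 45.8673210144043), 9.462321281433105)
  ticket tri [648.9 308.8  33.4] top@31 [648.8 309.9  31. ] side@31 [651.1 311.1  31. ]
green top [(626, array([404.9, 223.5]), [395, 201, 20, 46]), (254, array([273.
[... 251 characters left out ...]
((405.320068359375, 223.760009765625), (15.273505210876465, 44.68914794921875), 8.130102157592773)
  ticket tri [619.9 107.4  34. ] top@31 [620.4 107.6  31. ] side@31 [621.8 110.2  31. ]
blue top [(628, array([473.6, 234.5]), [463, 212, 21, 46]), (258, array([242.1, 211. ]), [231, 204, 23, 15])]
blue side [(489, array([389.4, 268.5]), [373, 253, 37, 35]), (48, array([264.5, 181.1]), [258, 178, 14, 7])]
  roll tri [ 562.6 -293.5   90.1] top@66 [ 565.7 -302.6   66. ] side@66 [ 576.9 -282.9   66. ]
   hull rect ((474.18994140625, 234.66998291015625), (16.68772315979004, 44.83057403564453), 8.130102157592773)
  ticket tri [629.1 174.4  34.8] top@31 [629.6 175.   31. ] side@31 [631.9 178.   31. ]
```

```bash
cat >> h.py <<'E'
def pose():
    o=get_obs(); return o["ee_pos"],R.from_rotvec(o["orientation"]).as_matrix(),o
def togo(P,zdir=None):
    p,A,o=pose(); print('t',o['t'],'p',p.round(1),'w',round(o['width'],1),'F',o['ft_force'].round(1)); print('shift cm',(A.T@(np.array(P)-p)/10).round(2))
    if zdir is not None:
        z=np.array([zdir[0],zdir[1],0.]);z/=np.linalg.norm(z)
        if z@A[:,2]<0: z=-z
        x=np.array([0,0,-1.]); B=np.c_[x,np.cross(z,x),z]; r=R.from_matrix(A.T@B).as_rotvec(); print('turn deg',np.degrees(r).round(1))
E
python3 - <<'E'
from h import *
np.set_printoptions(precision=3,suppress=True)
p,A,o=pose(); print(A)
im=get_image('wrist'); c=ray(im,(320,200)); print('cam',c, 'rel tool',A.T@(c[0]-p),A.T@c[1])
togo([590,-190,250],(0.14,0.99))
E
```

```text
[[-0.    -0.97   0.242]
 [-0.     0.242  0.97 ]
 [-1.     0.    -0.   ]]
cam (array([ 82.647, 623.779, 386.085]), array([ 0.259, -0.057, -0.964])) rel tool [-163.516   70.957    0.262] [ 0.964 -0.265  0.007]
t 0.45 p [151.4 606.3 222.6] w 88.0 F [-0.5 -1.  -0.1]
shift cm [ -2.73 -61.85 -66.63]
turn deg [-6. -0. -0.]
```

```bash
python3 -m crank '[[[-1,-3.5,-3.7],[-6,0,0],8],[[-1,-3.8,-4.1],[0,0,0],8],[[-1,-3.8,-4.1],[0,0,0],8],[[-1,-3.8,-4.1],[0,0,0],8],[[-1,-3.8,-4.1],[0,0,0],8]]'; python3 -m crank '[[[-1,-3.8,-4.1],[0,0,0],8],[[-1,-3.8,-4.1],[0,0,0],8],[[-1,-3.8,-4.1],[0,0,0],8],[[0,-3.8,-4.1],[0,0,0],8],[[0,-3.8,-4.1],[0,0,0],8]]'; python3 - <<'E'
from h import *
togo([580,-190,300],(0.14,0.99))
E
```

```text
t: 1.08
ee_pos: [304.9, 376.9, 273.2]
orientation: [-1.106, 1.271, 1.106]
ft_force: [0.3, 0.5, -0.2]
width: 80.0
t: 1.7
ee_pos: [464.5, 147.2, 303.2]
orientation: [-1.106, 1.271, 1.105]
ft_force: [1.0, 1.1, -0.3]
width: 79.9
t 1.7 p [464.5 147.2 303.2] w 79.9 F [ 1.   1.1 -0.3]
shift cm [  0.32 -16.14 -31.78]
turn deg [0.  0.  0.1]
```

```bash
python3 -m crank '[[[0,-2.5,-5],[0,0,0],8],[[0,-2.5,-5],[0,0,0],8],[[0,-2.5,-5],[0,0,0],8],[[0,-2.5,-5],[0,0,0],8],[[0,-2.5,-5],[0,0,0],8]]'; python3 -m crank '[[[0,-2.5,-4.5],[0,0,0],5],[[0,-1.1,-2.3],[0,0,0],5],[[0,0,0],[0,0,0],5],[[0,0,0],[0,0,0],5]]'; python3 - <<'E'
from h import *
togo([580,-190,300],(0.14,0.99))
save('wrist','w1');save('top','t1')
E
```

```text
t: 2.33
ee_pos: [552.8, -118.0, 302.9]
orientation: [-1.105, 1.272, 1.105]
ft_force: [0.8, -0.1, 0.4]
width: 80.2
t: 2.82
ee_pos: [578.1, -187.3, 302.5]
orientation: [-1.105, 1.272, 1.107]
ft_force: [0.3, -0.6, 0.9]
width: 50.4
t 2.825 p [ 578.1 -187.3  302.5] w 50.4 F [ 0.3 -0.6  0.9]
shift cm [ 0.25 -0.23 -0.24]
turn deg [ 0.1  0.  -0. ]
```

View pics/w1.png

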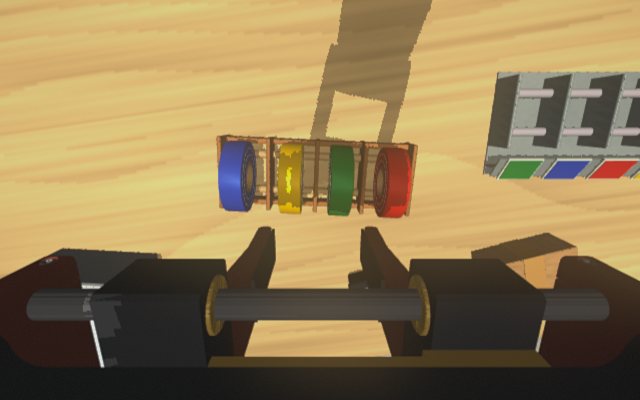

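```bash
python3 - <<'E'
from h import *
im=get_image('wrist'); b=cv2.cvtColor(im["pixels"],cv2.COLOR_RGB2BGR)[125:225,210:425]
cv2.imwrite('pics/w1z.png',cv2.resize(b,None,fx=3.7,fy=3.7,interpolation=cv2.INTER_NEAREST))
E
```

```text
(no output)
```

View pics/w1z.png

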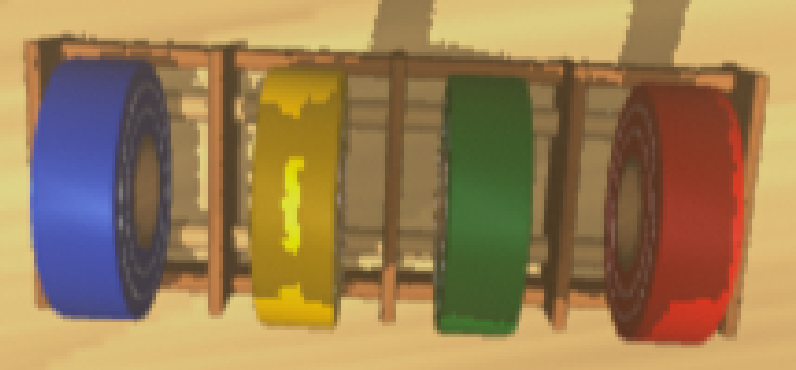

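View pics/t1.png

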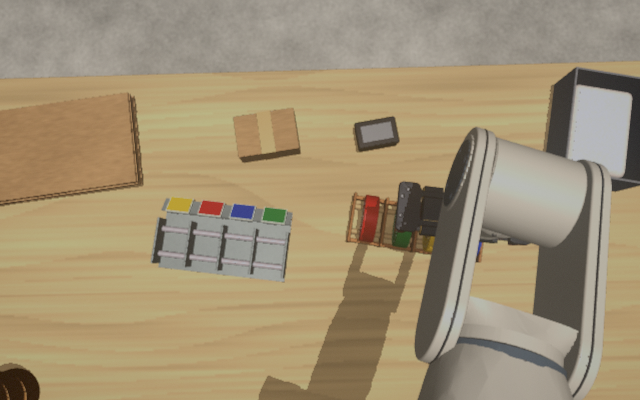

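```bash
python3 - <<'E'
from h import *
np.set_printoptions(precision=1,suppress=True)
im=get_image('wrist')
D=dict(blue=(32,114,60,318),yellow=(254,340,70,328),green=(447,531,76,333),red=(660,748,85,342))
print(ray(im,(320,200)))
for c,(l,r,t,b) in D.items():
    f=lambda x,y:(210+x/3.7-.4,125+y/3.7-.4)
    m=(t+b)/2
    xm=plane(im,f((l+r)/2,m),66)
    # crown row
    cr=proj(im,[xm[0],plane(im,f((l+r)/2,m),114)[1],114])
    L=plane(im,(f(l,0)[0],cr[1]),114);Rr=plane(im,(f(r,0)[0],cr[1]),114)
    print(c,'centre x',xm[0],'crown L,R',L,Rr,'mid y',(L[1]+Rr[1])/2,'row',cr[1])
m=get_image('top')
E
```

```text
(array([ 508.1, -177.2,  466.4]), array([ 0.3, -0. , -1. ]))
blue centre x 566.1975212845163 crown L,R [ 564.1 -306.8  114. ] [ 567.8 -280.2  114. ] mid y -293.5060282130139 row 181.282556591758
yellow centre x 581.3638343253348 crown L,R [ 579.2 -235.6  114. ] [ 583.1 -207.6  114. ] mid y -221.5848192293155 row 185.40667854417822
green centre x 593.2604449876811 crown L,R [ 591.2 -173.1  114. ] [ 595.  -145.7  114. ] mid y -159.39893491245692 row 188.0056047958874
red centre x 607.6946873326242 crown L,R [ 605.6 -103.9  114. ] [609.6 -75.1 114. ] mid y -89.51473618156436 row 191.76637439042565
```

```bash
python3 - <<'E'
from h import *
togo([606,-89.5,150],(0.195,0.98))
togo([606,-89.5,82],(0.195,0.98))
E
```

```text
t 3.075 p [ 578.5 -187.5  302.9] w 50.0 F [-0.4  1.1 -0.1]
shift cm [15.3  -1.36 10.08]
turn deg [3.3 0.  0. ]
t 3.075 p [ 578.5 -187.5  302.9] w 50.0 F [-0.4  1.1 -0.1]
shift cm [22.1  -1.36 10.08]
turn deg [3.3 0.  0. ]
```

```bash
python3 -m crank '[[[3.8,-0.34,2.52],[0,0,0],5],[[3.8,-0.34,2.52],[0,0,0],5],[[3.8,-0.34,2.52],[0,0,0],5],[[3.9,-0.34,2.52],[0,0,0],5],[[0,0,0],[3.3,0,0],5]]';python3 -m crank '[[[0,0,0],[0,0,0],5],[[0,0,0],[0,0,0],5]]'; python3 - <<'E'
from h import *
togo([606,-89.5,82],(0.195,0.98))
save('wrist','w2')
E
```

```text
t: 3.7
ee_pos: [604.2, -88.0, 146.4]
orientation: [-1.06, 1.299, 1.068]
ft_force: [0.8, -0.2, 1.3]
width: 49.6
t: 3.95
ee_pos: [606.5, -90.6, 150.4]
orientation: [-1.064, 1.295, 1.062]
ft_force: [-0.1, 0.3, 0.5]
width: 50.3
t 3.95 p [606.5 -90.6 150.4] w 50.3 F [-0.1  0.3  0.5]
shift cm [6.84 0.08 0.1 ]
turn deg [-0.   0.   0.1]
```

View pics/w2.png

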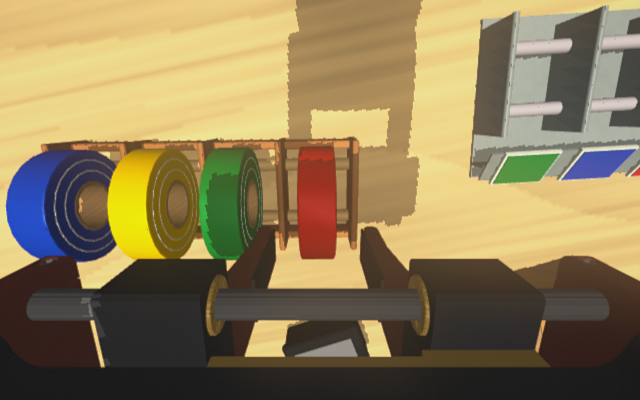

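Red sits at columns 299–337, centred between the fingers (image centre 317) with its edges vertical, so position and yaw are good. Descending and gripping.

```bash
python3 -m crank '[[[2.5,0,0],[0,0,0],5],[[2.5,0,0],[0,0,0],5],[[1.8,0,0],[0,0,0],5],[[0,0,0],[0,0,0],5],[[0,0,0],[0,0,0],2]]'; python3 -m crank '[[[0,0,0],[0,0,0],2],[[0,0,0],[0,0,0],2],[[0,0,0],[0,0,0],2]]'; python3 -m crank '[[[-1,0,0],[0,0,0],2],[[-3,0,0],[0,0,0],2],[[-4,0,0],[0,0,0],2],[[-4,0,0],[0,0,0],2]]'; python3 - <<'E'
from h import *
togo([559.8,253.4,190],(0.14,0.99))
save('wrist','w3');save('side','s3')
E
```

```text
t: 4.62
ee_pos: [606.7, -90.8, 82.4]
orientation: [-1.063, 1.295, 1.061]
ft_force: [0.5, -0.2, -0.9]
width: 43.4
t: 5.0
ee_pos: [606.7, -90.7, 82.5]
orientation: [-1.063, 1.295, 1.061]
ft_force: [-0.3, -0.2, 4.5]
width: 28.0
t: 5.5
ee_pos: [605.7, -90.5, 203.0]
orientation: [-1.062, 1.297, 1.063]
ft_force: [0.4, -0.1, -1.2]
width: 28.1
t 5.5 p [605.7 -90.5 203. ] w 28.1 F [ 0.4 -0.1 -1.2]
shift cm [ 1.3  11.25 32.82]
turn deg [-3.3 -0.  -0. ]
```

View pics/s3.png

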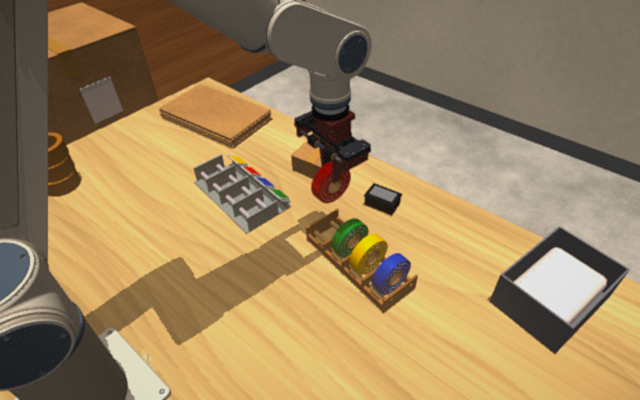

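View pics/w3.png

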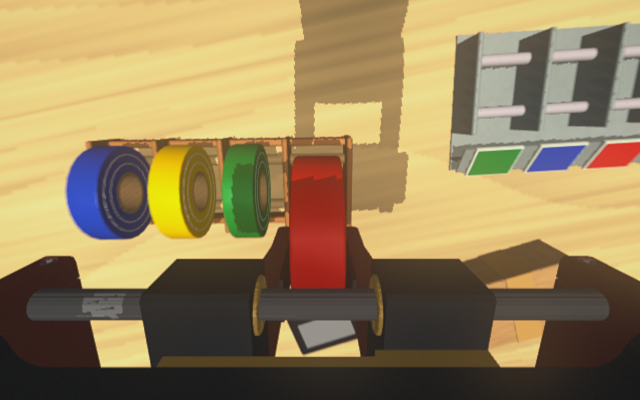

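```bash
python3 -m crank '[[[0,1.6,4.6],[-3.3,0,0],2],[[0,1.9,5.2],[0,0,0],2],[[0,1.9,5.2],[0,0,0],2],[[0,1.9,5.2],[0,0,0],2],[[0,1.9,5.2],[0,0,0],2]]'; python3 -m crank '[[[0,1.3,4.6],[0,0,0],2],[[0,0.5,2.2],[0,0,0],2],[[0,0,0],[0,0,0],2],[[0,0,0],[0,0,0],2]]'; python3 - <<'E'
from h import *
np.set_printoptions(precision=1,suppress=True)
togo([559.8,253.4,150],(0.14,0.99))
im=save('wrist','w4');s=save('side','s4')
for c in H:
    for m in masks(im,c)[:2]: print(c,m[0],m[3],plane(im,m[1],31))
E
```

```text
t: 6.22
ee_pos: [552.0, 175.7, 200.7]
orientation: [-1.105, 1.274, 1.106]
ft_force: [0.2, 0.8, -0.8]
width: 27.5
t: 6.72
ee_pos: [544.9, 242.8, 201.2]
orientation: [-1.105, 1.274, 1.105]
ft_force: [-0.1, -0.2, -0.8]
width: 28.0
t 6.725 p [544.9 242.8 201.2] w 28.0 F [-0.1 -0.2 -0.8]
shift cm [ 5.1 -1.3  1.3]
turn deg [-0.  -0.1 -0. ]
red 8582 [264 156 100 133] [600.  230.1  31. ]
red 130 [ 39 256  35  13] [598.6 -90.9  31. ]
yellow 271 [369 251  36   8] [645.8 314.1  31. ]
green 265 [194 252  41   7] [617.  103.7  31. ]
green 187 [  0 240   9  35] [ 586.4 -156.    31. ]
blue 90 [252 252  15   7] [624.4 158.   31. ]
```

View pics/w4.png

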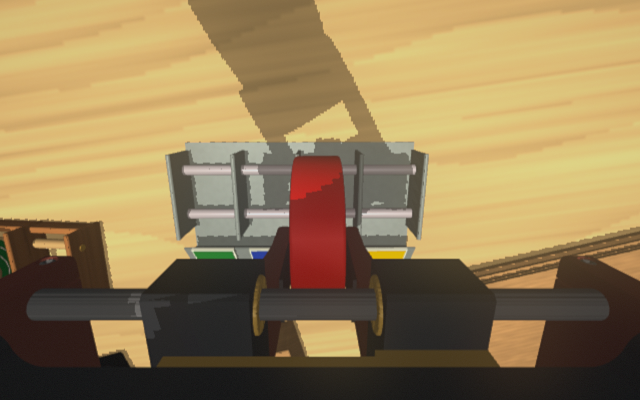

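```bash
python3 - <<'E'
from h import *
np.set_printoptions(precision=1,suppress=True)
im=get_image('wrist')
f=lambda P:np.array([ (P[:2]-[639,242])@[0.990,-0.140], (P[:2]-[639,242])@[0.14,0.99]])
for p in [(167,155),(180,240),(235,152),(238,237),(362,152),(358,237),(427,153),(418,237)]: P=plane(im,p,53); print(p,P,f(P))
for p in [(205,170),(205,214),(260,170),(260,214),(375,170),(375,214),(400,170),(400,214)]: P=plane(im,p,22); print(p,P,f(P))
E
```

```text
(167, 155) [489.   90.9  53. ] [-127.3 -170.6]
(180, 240) [584.4  79.3  53. ] [ -31.3 -168.8]
(235, 152) [496.  162.2  53. ] [-130.4  -99. ]
(238, 237) [590.  145.2  53. ] [ -34.9 -102.7]
(362, 152) [514.7 293.8  53. ] [-130.3   33.9]
(358, 237) [609.1 279.6  53. ] [-34.9  33. ]
(427, 153) [525.4 361.   53. ] [-129.2  101.9]
(418, 237) [618.6 346.6  53. ] [-34.8 100.7]
(205, 170) [513.6 114.   22. ] [-106.2 -144.3]
(205, 214) [566.4 101.1  22. ] [ -52.2 -149.7]
(260, 170) [522.7 177.7  22. ] [-106.1  -79.9]
(260, 214) [575.8 167.4  22. ] [-52.1 -82.7]
(375, 170) [541.6 310.7  22. ] [-106.    54.4]
(375, 214) [595.4 305.8  22. ] [-52.1  57.1]
(400, 170) [545.7 339.6  22. ] [-106.    83.6]
(400, 214) [599.7 335.9  22. ] [-52.   87.5]
```

Wrist-view check: divider tops and rods fit the ticket frame within 2 mm (rod midline at x = −79, dividers ±33.5). Lowering.

```bash
python3 -m crank '[[[0,-1.3,1.3],[0,0,0],2],[[3,0,0],[0,0,0],2],[[3,0,0],[0,0,0],2],[[3,0,0],[0,0,0],2],[[1.5,0,0],[0,0,0],2]]'; python3 -m crank '[[[0.7,0,0],[0,0,0],2],[[0,0,0],[0,0,0],2]]';python3 - <<'E'
from h import *
np.set_printoptions(precision=1,suppress=True)
togo([559.8,253.4,82.4],(0.14,0.99))
E
```

```text
t: 7.5
ee_pos: [559.1, 253.9, 95.2]
orientation: [-1.104, 1.275, 1.105]
ft_force: [-0.4, -0.6, -0.5]
width: 27.9
t: 7.75
ee_pos: [560.0, 255.0, 90.0]
orientation: [-1.105, 1.272, 1.105]
ft_force: [0.0, -0.9, -1.1]
width: 27.8
t 7.75 p [560. 255.  90.] w 27.8 F [ 0.  -0.9 -1.1]
shift cm [ 0.8 -0.  -0.2]
turn deg [0. 0. 0.]
```

```bash
python3 -m crank '[[[0.4,0,-0.1],[0,0,0],2],[[0.2,0,0],[0,0,0],2],[[0.1,0,0],[0,0,0],2],[[0,0,0],[0,0,0],2]]';python3 - <<'E'
from h import *
np.set_printoptions(precision=1,suppress=True)
togo([559.8,253.4,82.4],(0.14,0.99))
save('side','s5')
E
```

```text
t: 8.25
ee_pos: [559.8, 254.3, 83.0]
orientation: [-1.106, 1.271, 1.105]
ft_force: [0.3, -0.6, -0.4]
width: 27.9
t 8.25 p [559.8 254.3  83. ] w 27.9 F [ 0.3 -0.6 -0.4]
shift cm [ 0.1 -0.  -0.1]
turn deg [0. 0. 0.]
```

View pics/s5.png

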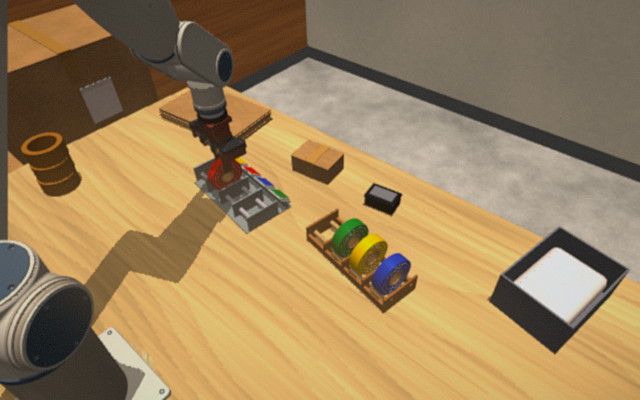

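Red is in the second bay from the left, with contact imminent. I'll lower 1 mm more, release and lift.

```bash
python3 -m crank '[[[0.1,0,0],[0,0,0],2],[[0,0,0],[0,0,0],3.2],[[0,0,0],[0,0,0],4],[[0,0,0],[0,0,0],5],[[0,0,0],[0,0,0],5]]'; python3 -m crank '[[[-2,0,0],[0,0,0],5],[[-4,0,0],[0,0,0],5],[[-4,0,0],[0,0,0],5]]';python3 - <<'E'
from h import *
togo([592.5,-159.4,180],(0.195,0.98))
save('wrist','w6')
E
```

```text
t: 8.93
ee_pos: [559.3, 254.1, 81.5]
orientation: [-1.105, 1.273, 1.106]
ft_force: [-0.4, 0.1, -0.4]
width: 49.7
t: 9.3
ee_pos: [559.5, 254.2, 184.0]
orientation: [-1.105, 1.272, 1.105]
ft_force: [0.7, 0.5, 0.4]
width: 49.8
t 9.3 p [559.5 254.2 184. ] w 49.8 F [0.7 0.5 0.4]
shift cm [  0.39  -9.04 -40.49]
turn deg [3.2 0.  0. ]
```

View pics/w6.png

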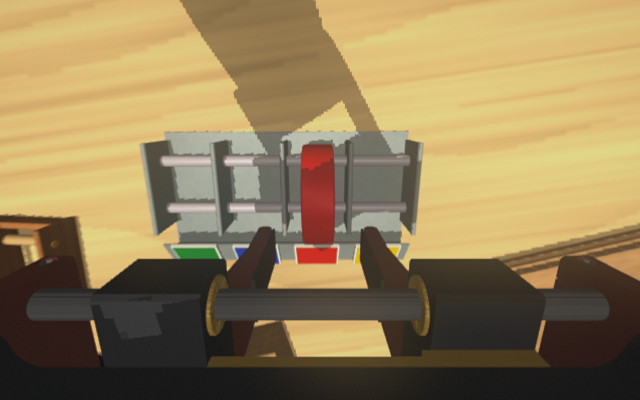

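Red stands centred behind its ticket (columns 301–335, ticket 296–340). On to green.

```bash
python3 -m crank '[[[0,-1.1,-5],[0,0,0],5],[[0,-1.1,-5],[0,0,0],5],[[0,-1.1,-5],[0,0,0],5],[[0,-1.1,-5],[0,0,0],5],[[0,-1.1,-5],[0,0,0],5]]'; python3 -m crank '[[[0,-1.1,-5],[0,0,0],5],[[0,-1.1,-5],[0,0,0],5],[[1,-1.3,-4.5],[0,0,0],5],[[2,0,-1],[3.2,0,0],5],[[0,0,0],[0,0,0],5]]';python3 -m crank '[[[0,0,0],[0,0,0],5]]';python3 - <<'E'
from h import *
togo([592.5,-159.4,82],(0.195,0.98))
im=save('wrist','w7')
for m in masks(im,'green'): print(m[0],m[3])
E
```

```text
t: 9.98
ee_pos: [579.4, -2.7, 183.1]
orientation: [-1.106, 1.271, 1.104]
ft_force: [0.6, -0.5, -0.7]
width: 50.1
t: 10.6
ee_pos: [591.1, -160.2, 151.4]
orientation: [-1.061, 1.297, 1.064]
ft_force: [0.4, 0.1, -0.0]
width: 50.1
t: 10.72
ee_pos: [592.4, -159.0, 152.8]
orientation: [-1.065, 1.294, 1.064]
ft_force: [0.3, 0.5, -0.3]
width: 50.1
t 10.725 p [ 592.4 -159.   152.8] w 50.1 F [ 0.3  0.5 -0.3]
shift cm [ 7.08 -0.01 -0.04]
turn deg [0.1 0.  0.1]
3509 [298 161  38  98]
1237 [562 155  71  29]
```

View pics/w7.png

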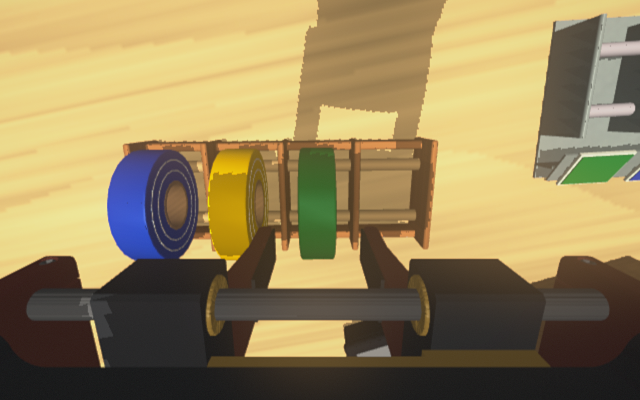

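Green is centred at columns 298–336. Grip and lift.

```bash
python3 -m crank '[[[2.5,0,0],[0,0,0],5],[[2.6,0,0],[0,0,0],5],[[1.9,0,0],[0,0,0],5],[[0,0,0],[0,0,0],5],[[0,0,0],[0,0,0],2]]'; python3 -m crank '[[[0,0,0],[0,0,0],2],[[0,0,0],[0,0,0],2],[[0,0,0],[0,0,0],2]]'; python3 -m crank '[[[-1,0,0],[0,0,0],2],[[-3,0,0],[0,0,0],2],[[-4,0,0],[0,0,0],2],[[-4,0,0],[0,0,0],2]]'; python3 - <<'E'
from h import *
togo([541.2,119.2,100],(0.14,0.99))
E
```

```text
t: 11.4
ee_pos: [592.7, -159.4, 82.5]
orientation: [-1.065, 1.295, 1.063]
ft_force: [0.6, 0.5, -0.2]
width: 43.3
t: 11.78
ee_pos: [592.7, -159.7, 82.6]
orientation: [-1.064, 1.295, 1.062]
ft_force: [-0.2, 0.7, 5.8]
width: 28.1
t: 12.28
ee_pos: [591.5, -159.4, 202.8]
orientation: [-1.063, 1.296, 1.065]
ft_force: [0.7, -0.4, -2.3]
width: 27.7
t 12.275 p [ 591.5 -159.4  202.8] w 27.7 F [ 0.7 -0.4 -2.3]
shift cm [10.29 10.34 26.34]
turn deg [-3.2  0.  -0.1]
```

```bash
python3 -m crank '[[[0,2.0,5.2],[0,0,0],2],[[0,2.0,5.2],[0,0,0],2],[[0,2.0,5.2],[0,0,0],2],[[0,2.0,5.2],[0,0,0],2],[[0,2.3,5.5],[0,0,0],2]]'; python3 -m crank '[[[0,0,0],[-3.2,0,0],2],[[0,0,0],[0,0,0],2]]'; python3 - <<'E'
from h import *
togo([541.2,119.2,95],(0.14,0.99))
E
```

```text
t: 12.9
ee_pos: [541.6, 120.0, 202.0]
orientation: [-1.063, 1.296, 1.063]
ft_force: [1.2, -0.1, -1.7]
width: 27.8
t: 13.15
ee_pos: [541.7, 119.2, 201.8]
orientation: [-1.106, 1.272, 1.106]
ft_force: [0.5, -0.4, -1.0]
width: 27.7
t 13.15 p [541.7 119.2 201.8] w 27.7 F [ 0.5 -0.4 -1. ]
shift cm [10.68  0.05 -0.  ]
turn deg [ 0.1 -0.  -0. ]
```

```bash
python3 -m crank '[[[3.5,0,0],[0,0,0],2],[[3.5,0,0],[0,0,0],2],[[3,0,0],[0,0,0],2],[[1,0,0],[0,0,0],2],[[0.4,0,0],[0,0,0],2]]'; python3 -m crank '[[[0.3,0,0],[0,0,0],2],[[0.1,0,0],[0,0,0],2],[[0,0,0],[0,0,0],2]]'; python3 - <<'E'
from h import *
togo([541.2,119.2,82.4],(0.14,0.99))
save('side','s8')
E
```

```text
t: 13.78
ee_pos: [542.5, 118.0, 87.7]
orientation: [-1.104, 1.273, 1.104]
ft_force: [0.3, -0.7, -1.4]
width: 27.7
t: 14.15
ee_pos: [542.5, 118.7, 84.2]
orientation: [-1.106, 1.271, 1.105]
ft_force: [-0.1, 0.1, -2.8]
width: 28.1
t 14.15 p [542.5 118.7  84.2] w 28.1 F [-0.1  0.1 -2.8]
shift cm [0.18 0.14 0.03]
turn deg [0.  0.  0.1]
```

View pics/s8.png

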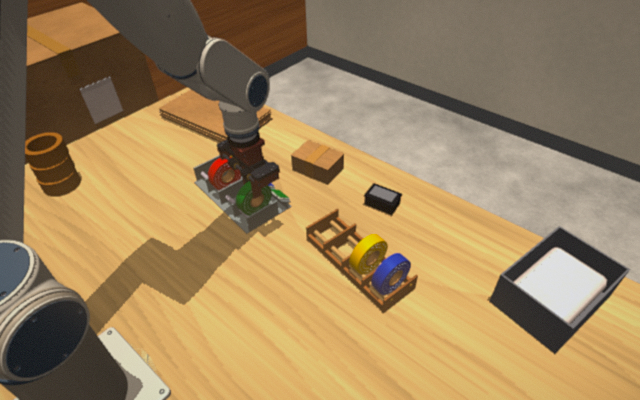

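Green is in the right-hand bay. Finish lowering, release, lift.

```bash
python3 -m crank '[[[0.15,0.1,0],[0,0,0],2],[[0,0,0],[0,0,0],2],[[0,0,0],[0,0,0],3.2],[[0,0,0],[0,0,0],5],[[0,0,0],[0,0,0],5]]'; python3 -m crank '[[[-2,0,0],[0,0,0],5],[[-4,0,0],[0,0,0],5],[[-4,0,0],[0,0,0],5]]';python3 - <<'E'
from h import *
togo([580.7,-221.6,152],(0.195,0.98))
save('wrist','w9')
E
```

```text
t: 14.82
ee_pos: [541.2, 118.7, 82.1]
orientation: [-1.105, 1.272, 1.105]
ft_force: [0.5, 0.2, -0.1]
width: 47.8
t: 15.2
ee_pos: [540.8, 118.6, 182.8]
orientation: [-1.105, 1.273, 1.106]
ft_force: [1.0, 0.1, -0.0]
width: 49.8
t 15.2 p [540.8 118.6 182.8] w 49.8 F [ 1.   0.1 -0. ]
shift cm [  3.09  -8.7  -33.13]
turn deg [ 3.2 -0.  -0.1]
```

View pics/w9.png

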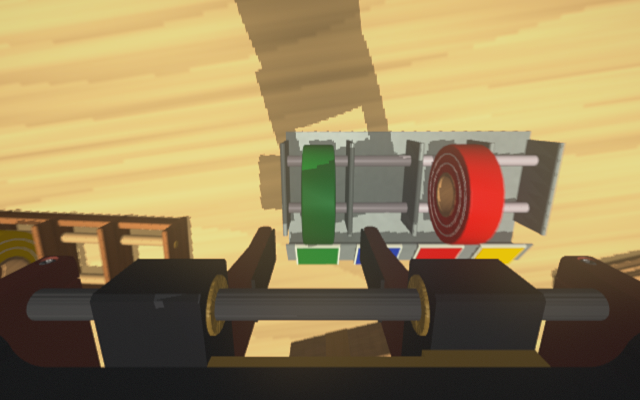

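Green stands centred behind its ticket (columns 302–335). Next yellow.

```bash
python3 -m crank '[[[0,-1.3,-5],[0,0,0],5],[[0,-1.3,-5],[0,0,0],5],[[0,-1.3,-5],[0,0,0],5],[[0,-1.3,-5],[0,0,0],5],[[0,-1.3,-5],[0,0,0],5]]'; python3 -m crank '[[[0,-1.3,-5],[0,0,0],5],[[1,-0.9,-3.1],[0,0,0],5],[[2,0,0],[3.2,0,0],5],[[0,0,0],[0,0,0],5],[[0,0,0],[0,0,0],5]]';python3 - <<'E'
from h import *
togo([580.7,-221.6,82],(0.195,0.98))
im=save('wrist','w10')
for m in masks(im,'yellow'): print(m[0],m[3])
E
```

```text
t: 15.88
ee_pos: [570.7, -139.6, 182.0]
orientation: [-1.105, 1.272, 1.105]
ft_force: [0.9, 0.4, -0.1]
width: 49.9
t: 16.5
ee_pos: [581.3, -220.9, 152.5]
orientation: [-1.065, 1.295, 1.065]
ft_force: [0.3, -0.6, 0.6]
width: 50.0
t 16.5 p [ 581.3 -220.9  152.5] w 50.0 F [ 0.3 -0.6  0.6]
shift cm [ 7.05  0.05 -0.08]
turn deg [0.1 0.  0. ]
4127 [295 148  39 112]
```

View pics/w10.png

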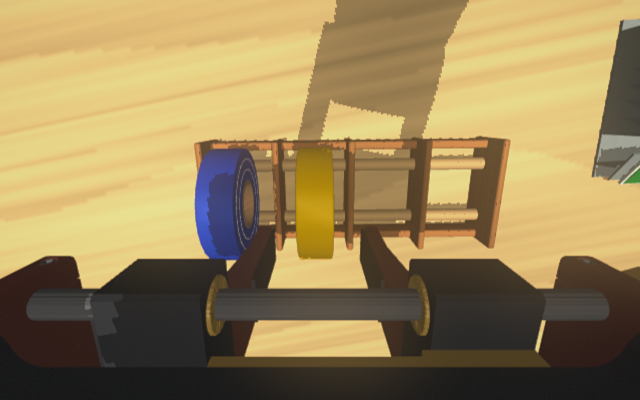

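Yellow is at columns 295–333, about 2 mm toward −z of centre. Correct by 0.2 cm and grip.

```bash
python3 -m crank '[[[2.5,0,-0.2],[0,0,0],5],[[2.6,0,0],[0,0,0],5],[[1.9,0,0],[0,0,0],5],[[0,0,0],[0,0,0],5],[[0,0,0],[0,0,0],2]]'; python3 -m crank '[[[0,0,0],[0,0,0],2],[[0,0,0],[0,0,0],2],[[0,0,0],[0,0,0],2]]'; python3 -m crank '[[[-1,0,0],[0,0,0],2],[[-3,0,0],[0,0,0],2],[[-4,0,0],[0,0,0],2],[[-4,0,0],[0,0,0],2]]'; python3 - <<'E'
from h import *
togo([569.6,321.1,202],(0.14,0.99))
E
```

```text
t: 17.18
ee_pos: [581.4, -223.3, 83.0]
orientation: [-1.065, 1.295, 1.063]
ft_force: [-0.5, -0.7, 0.2]
width: 43.3
t: 17.55
ee_pos: [581.4, -223.4, 83.1]
orientation: [-1.065, 1.295, 1.062]
ft_force: [-0.3, 1.1, 4.5]
width: 27.8
t: 18.05
ee_pos: [580.3, -223.0, 203.4]
orientation: [-1.063, 1.296, 1.064]
ft_force: [0.3, -0.8, -1.8]
width: 27.8
t 18.05 p [ 580.3 -223.   203.4] w 27.8 F [ 0.3 -0.8 -1.8]
shift cm [ 0.16 11.64 53.16]
turn deg [-3.2  0.  -0. ]
```

```bash
python3 -m crank '[[[0,1.2,5.2],[0,0,0],2],[[0,1.2,5.4],[0,0,0],2],[[0,1.2,5.4],[0,0,0],2],[[0,1.2,5.4],[0,0,0],2],[[0,1.2,5.4],[0,0,0],2]]'; python3 -m crank '[[[0,1.2,5.4],[0,0,0],2],[[0,1.2,5.4],[0,0,0],2],[[0,1.2,5.4],[0,0,0],2],[[0,1.2,5.4],[0,0,0],2],[[0,0.8,4.8],[0,0,0],2]]'; python3 -m crank '[[[0,0,0],[-3.2,0,0],2],[[0,0,0],[0,0,0],2],[[0,0,0],[0,0,0],2]]'; python3 - <<'E'
from h import *
togo([569.6,321.1,95],(0.14,0.99))
E
```

```text
t: 18.68
ee_pos: [573.6, 53.1, 202.6]
orientation: [-1.064, 1.296, 1.064]
ft_force: [1.7, 0.1, -1.2]
width: 28.0
t: 19.3
ee_pos: [569.9, 323.2, 202.5]
orientation: [-1.064, 1.296, 1.064]
ft_force: [0.7, -0.0, -0.7]
width: 28.1
t: 19.68
ee_pos: [570.4, 320.6, 202.3]
orientation: [-1.104, 1.273, 1.104]
ft_force: [0.2, -0.0, -1.7]
width: 28.2
t 19.675 p [570.4 320.6 202.3] w 28.2 F [ 0.2 -0.  -1.7]
shift cm [10.73  0.09  0.04]
turn deg [-0.1 -0.  -0. ]
```

```bash
python3 -m crank '[[[3.5,0.1,0],[0,0,0],2],[[3.5,0,0],[0,0,0],2],[[3,0,0],[0,0,0],2],[[1,0,0],[0,0,0],2],[[0.4,0,0],[0,0,0],2]]'; python3 -m crank '[[[0.3,0,0],[0,0,0],2],[[0.1,0,0],[0,0,0],2],[[0,0,0],[0,0,0],2]]'; python3 - <<'E'
from h import *
togo([569.6,321.1,83],(0.14,0.99))
save('side','s11')
E
```

```text
t: 20.3
ee_pos: [569.9, 321.0, 88.3]
orientation: [-1.105, 1.273, 1.105]
ft_force: [0.2, 0.2, -0.7]
width: 28.1
t: 20.68
ee_pos: [569.9, 321.6, 84.8]
orientation: [-1.105, 1.271, 1.105]
ft_force: [0.1, 0.1, -1.2]
width: 27.9
t 20.675 p [569.9 321.6  84.8] w 27.9 F [ 0.1  0.1 -1.2]
shift cm [ 0.18  0.02 -0.05]
turn deg [0. 0. 0.]
```

View pics/s11.png

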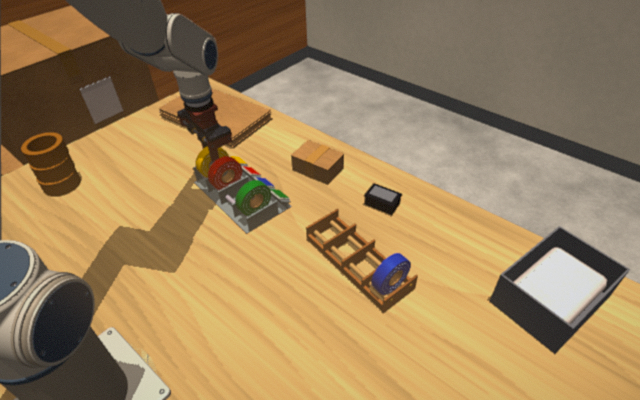

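Yellow is in the far-left bay beside red at (215,160). Lower, release and lift.

```bash
python3 -m crank '[[[0.15,0,0],[0,0,0],2],[[0,0,0],[0,0,0],2],[[0,0,0],[0,0,0],3.2],[[0,0,0],[0,0,0],5],[[0,0,0],[0,0,0],5]]'; python3 -m crank '[[[-2,0,0],[0,0,0],5],[[-4,0,0],[0,0,0],5],[[-4,0,0],[0,0,0],5]]';python3 - <<'E'
from h import *
togo([566,-293.5,152],(0.195,0.98))
save('wrist','w12')
E
```

```text
t: 21.35
ee_pos: [569.5, 321.3, 82.5]
orientation: [-1.105, 1.272, 1.105]
ft_force: [-0.2, 0.3, 0.5]
width: 47.9
t: 21.72
ee_pos: [569.7, 321.4, 185.0]
orientation: [-1.105, 1.272, 1.105]
ft_force: [0.4, -0.2, -0.0]
width: 50.0
t 21.725 p [569.7 321.4 185. ] w 50.0 F [ 0.4 -0.2 -0. ]
shift cm [  3.28  -8.22 -60.94]
turn deg [3.2 0.  0. ]
```

View pics/w12.png

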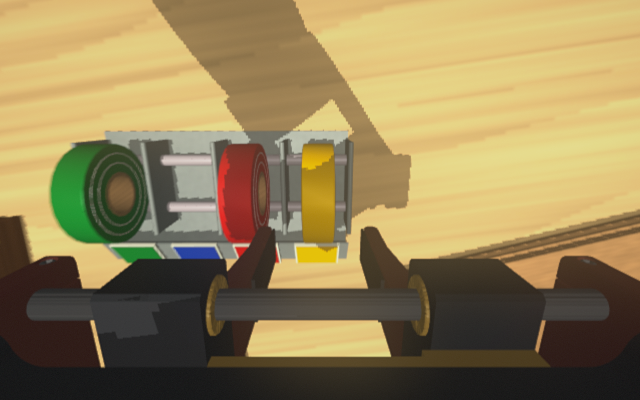

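Yellow is upright behind its ticket (columns 302–335). Last is blue.

```bash
python3 -m crank '[[[0,-0.7,-5.2],[0,0,0],5],[[0,-0.7,-5.5],[0,0,0],5],[[0,-0.7,-5.5],[0,0,0],5],[[0,-0.7,-5.5],[0,0,0],5],[[0,-0.7,-5.5],[0,0,0],5]]'; python3 -m crank '[[[0,-0.7,-5.5],[0,0,0],5],[[0,-0.7,-5.5],[0,0,0],5],[[0,-0.7,-5.5],[0,0,0],5],[[0,-0.7,-5.5],[0,0,0],5],[[0,-0.7,-5.5],[0,0,0],5]]'; python3 -m crank '[[[1,-1.2,-6.1],[0,0,0],5],[[2.2,0,0],[3.2,0,0],5],[[0,0,0],[0,0,0],5],[[0,0,0],[0,0,0],5]]';python3 - <<'E'
from h import *
togo([566,-293.5,82],(0.195,0.98))
im=save('wrist','w13')
for m in masks(im,'blue'): print(m[0],m[3])
E
```

```text
t: 22.4
ee_pos: [566.5, 45.5, 184.1]
orientation: [-1.106, 1.271, 1.104]
ft_force: [0.9, 0.5, -0.1]
width: 49.6
t: 23.02
ee_pos: [562.7, -232.1, 184.1]
orientation: [-1.107, 1.271, 1.104]
ft_force: [-0.2, -0.4, -0.6]
width: 50.2
t: 23.52
ee_pos: [566.3, -291.3, 151.9]
orientation: [-1.066, 1.294, 1.064]
ft_force: [0.2, -0.4, 0.2]
width: 50.0
t 23.525 p [ 566.3 -291.3  151.9] w 50.0 F [ 0.2 -0.4  0.2]
shift cm [ 6.99 -0.01 -0.22]
turn deg [ 0.1 -0.   0. ]
3581 [296 160  38 101]
```

View pics/w13.png

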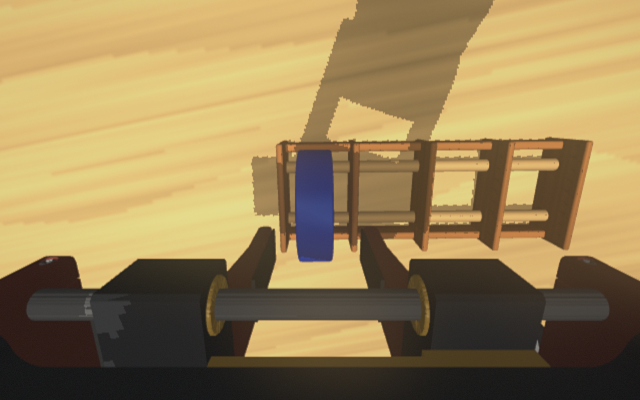

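Blue is at columns 296–333, about 2 mm toward −z as predicted. Correct and grip.

```bash
python3 -m crank '[[[2.5,0,-0.2],[0,0,0],5],[[2.6,0,0],[0,0,0],5],[[1.9,0,0],[0,0,0],5],[[0,0,0],[0,0,0],5],[[0,0,0],[0,0,0],2]]'; python3 -m crank '[[[0,0,0],[0,0,0],2],[[0,0,0],[0,0,0],2],[[0,0,0],[0,0,0],2]]'; python3 -m crank '[[[-1,0,0],[0,0,0],2],[[-3,0,0],[0,0,0],2],[[-4,0,0],[0,0,0],2],[[-4,0,0],[0,0,0],2]]'; python3 - <<'E'
from h import *
togo([550.4,186.2,202],(0.14,0.99))
E
```

```text
t: 24.2
ee_pos: [566.2, -293.7, 81.7]
orientation: [-1.065, 1.295, 1.063]
ft_force: [-0.1, 0.3, 0.8]
width: 42.8
t: 24.58
ee_pos: [566.0, -294.0, 81.7]
orientation: [-1.065, 1.295, 1.062]
ft_force: [-0.4, 1.2, 5.0]
width: 28.1
t: 25.08
ee_pos: [565.0, -293.4, 201.9]
orientation: [-1.063, 1.296, 1.065]
ft_force: [0.8, 0.4, -0.9]
width: 27.8
t 25.075 p [ 565.  -293.4  201.9] w 27.8 F [ 0.8  0.4 -0.9]
shift cm [1.000e-02 1.077e+01 4.676e+01]
turn deg [-3.2  0.  -0.1]
```

```bash
python3 -m crank '[[[0,1.2,5.2],[0,0,0],2],[[0,1.2,5.2],[0,0,0],2],[[0,1.2,5.2],[0,0,0],2],[[0,1.2,5.2],[0,0,0],2],[[0,1.2,5.2],[0,0,0],2]]'; python3 -m crank '[[[0,1.2,5.2],[0,0,0],2],[[0,1.2,5.2],[0,0,0],2],[[0,1.2,5.2],[0,0,0],2],[[0,1.2,5.2],[0,0,0],2],[[0,0,0],[-3.2,0,0],2]]'; python3 -m crank '[[[0,0,0],[0,0,0],2],[[0,0,0],[0,0,0],2]]'; python3 - <<'E'
from h import *
togo([550.4,186.2,95],(0.14,0.99))
save('wrist','w14')
E
```

```text
t: 25.7
ee_pos: [556.7, -25.3, 201.1]
orientation: [-1.063, 1.296, 1.063]
ft_force: [0.7, 0.5, -1.2]
width: 27.7
t: 26.32
ee_pos: [550.1, 189.9, 201.0]
orientation: [-1.109, 1.269, 1.11]
ft_force: [-0.5, -0.7, -1.9]
width: 27.8
t: 26.58
ee_pos: [550.5, 185.9, 200.8]
orientation: [-1.104, 1.273, 1.104]
ft_force: [-0.2, -0.5, -1.7]
width: 27.7
t 26.575 p [550.5 185.9 200.8] w 27.7 F [-0.2 -0.5 -1.7]
shift cm [1.058e+01 1.000e-02 3.000e-02]
turn deg [-0.1 -0.  -0. ]
```

View pics/w14.png

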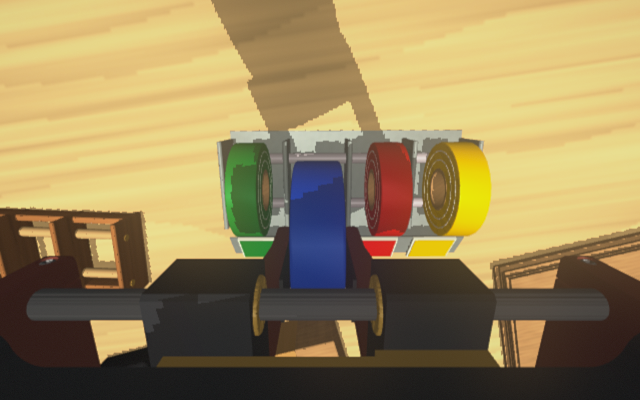

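Blue hangs over the empty bay between green (247,190) and red (388,190), with clearance on both sides. Lowering.

```bash
python3 -m crank '[[[3.5,0,0],[0,0,0],2],[[3.5,0,0],[0,0,0],2],[[3,0,0],[0,0,0],2],[[1,0,0],[0,0,0],2],[[0.4,0,0],[0,0,0],2]]'; python3 -m crank '[[[0.2,0,0],[0,0,0],2],[[0.1,0,0],[0,0,0],2],[[0,0,0],[0,0,0],2]]'; python3 - <<'E'
from h import *
togo([550.4,186.2,81.5],(0.14,0.99))
E
```

```text
t: 27.25
ee_pos: [550.9, 186.1, 86.8]
orientation: [-1.105, 1.273, 1.105]
ft_force: [-0.4, 0.6, -1.2]
width: 28.0
t: 27.62
ee_pos: [551.0, 186.6, 84.4]
orientation: [-1.106, 1.271, 1.105]
ft_force: [0.6, 0.6, -1.4]
width: 27.6
t 27.625 p [551.  186.6  84.4] w 27.6 F [ 0.6  0.6 -1.4]
shift cm [ 0.29  0.05 -0.05]
turn deg [0.  0.  0.1]
```

```bash
python3 -m crank '[[[0.2,0,0],[0,0,0],2],[[0.05,0,0],[0,0,0],2],[[0,0,0],[0,0,0],3.2],[[0,0,0],[0,0,0],4.5],[[0,0,0],[0,0,0],5]]'; python3 -m crank '[[[-2,0,0],[0,0,0],5],[[-4,0,0],[0,0,0],5],[[-5,0,0],[0,0,0],5],[[-5,0,0],[0,0,0],5],[[0,0,0],[0,0,0],5]]';python3 - <<'E'
from h import *
togo([550,186,230],(0.14,0.99))
save('wrist','w15');save('side','s15')
E
```

```text
t: 28.25
ee_pos: [550.6, 186.5, 81.1]
orientation: [-1.105, 1.272, 1.105]
ft_force: [-0.8, -0.5, 0.1]
width: 47.4
t: 28.88
ee_pos: [553.0, 187.2, 245.4]
orientation: [-1.107, 1.265, 1.102]
ft_force: [-0.2, -0.5, 0.8]
width: 49.9
t 28.875 p [553.  187.2 245.4] w 49.9 F [-0.2 -0.5  0.8]
shift cm [ 1.54  0.29 -0.16]
turn deg [0.  0.2 0.4]
```

View pics/w15.png

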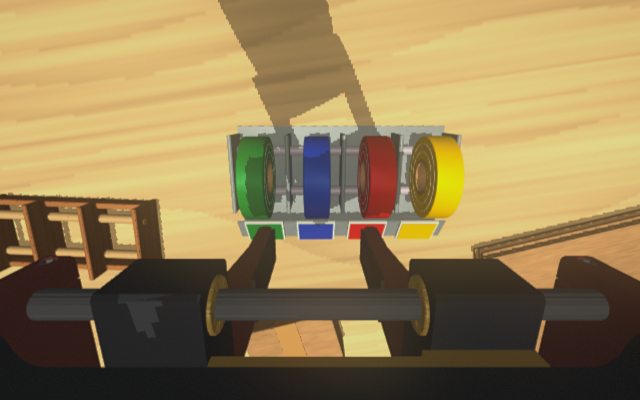

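View pics/s15.png

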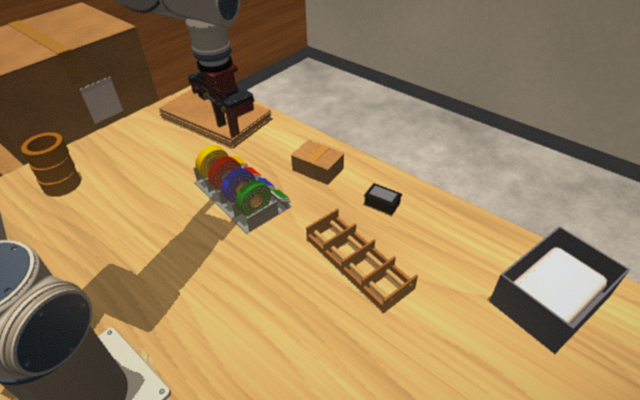

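```bash
python3 - <<'E'
from h import *
np.set_printoptions(precision=1,suppress=True)
im=get_image('wrist'); T=dict(red=(639,242),yellow=(649,310),blue=(629.6,175),green=(620.4,107.5))
for c in H:
    m=max(masks(im,c,vmin=35),key=lambda m:m[3][3]); x,y,w,h=m[3]
    P=plane(im,(m[1][0],y+(h-1)/2),66); d=P[:2]-T[c]; print(c,m[3],'fore-aft',d@[.99,-.14],'along~',d@[.14,.99])
close_job()
E
```

```text
red [  0 256  99 111] fore-aft 94.82604339497016 along~ -425.2144720425348
yellow [411 140  57  83] fore-aft -81.03160559157212 along~ 5.4288470038822725
green [236 141  38  82] fore-aft -80.33055779357002 along~ -6.219947703141625
blue [305 141  27  81] fore-aft -80.63240062858418 along~ 0.6644610287852996
the job is handed in; nothing more can be done
```

I moved all four rolls into the steel rack, each upright in the bay behind its own ticket, and handed the job in at about 29 s of the 128 s allowed. No verdict is reported.

- **Placing:** each roll was lowered until it was within about 3 mm of its seated height, set down, released, and the gripper lifted clear. Force readings stayed below about 6 N whenever I read them.
- **Final pictures:** the wrist and side views show the order yellow, red, blue, green, matching the tickets. The wooden rack is empty, the gripper is clear of everything, and the carton and black case look unmoved.
- **Fore-and-aft check:** yellow, green and blue measured −81.0, −80.3 and −80.6 mm, against the target of −80 mm.
- **Position along the rack:** this check was rough because the camera sees the rolls at an angle. It gave 5, −6 and 1 mm for those three, within the 19 mm limit.
- **Check that failed:** the same measurement for red picked up the gripper's red-brown body instead of the roll, so its number is meaningless. I handed in without repeating it. For red I rely on the pictures, which show it centred behind its ticket, and on the gripper position at release, within 1 mm of target.

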